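Check kart ride height with the slide-in gauge

TASK

Check the ride height of the red kart chassis corner: slide the flat aluminium gauge, nose first and straight, into the gap under the red floor tray, until the tray's front edge lies over the yellow band on the blade, no less and no further. Leave it there lying flat, let go of it, and do not disturb the other things on the bench.

Things in the scene. Friction and masses are not known exactly. Their poses are not given: they have to be found in the camera images.
- gauge: loose flat aluminium gauge on the bench, 0.45 kg, 190 long: rear frame 80 long x 110 wide x 20 thick with a through window 44 (along x) x 72 (along y) that fingers can reach into to push or steer; ahead of it a blade 110 long, 56 wide, 12 thick, round nose. Origin at bench level, centre of the window; +x to the nose, z up. Rear face x = -38, shoulder +42, nose +152; yellow band +82 to +102
- gauge_band (a point): middle of the gauge's yellow band, on the blade's underside, 92 ahead of the gauge's origin; axes as the gauge's
- gauge_nose (a point): middle of the tip of the gauge's blade, on its underside, 152 ahead of the gauge's origin; axes as the gauge's
- chassis: fixed red kart chassis corner: floor tray 240 wide, 70 deep, 4 thick, underside 16 above the bench, on dark blocks leaving a gap 76 wide, 16 high, open front and back (free 80 more behind). On it a red tube along y, top 52 high, and two blue clamps 64 high at y = +-105. Origin at bench level under the middle of the tray's front edge; +x into the gap, y along that edge, z up
- tray_edge (a point): point at bench level under the middle of the tray's front edge, midway between two short white marks painted on the tray above the gap's sides (same place and axes as the chassis origin): the yellow band's middle belongs here
- wrench: loose steel wrench, 190 long, bystander; origin at the bench under its middle
- brake_disc: loose flat steel brake disc, 170 diameter, 6 thick, bystander; origin under its centre
There are look-alikes about, which are no part of the job. Several things have the shape of the gauge; the one meant has the colours described above.

How it is judged:
At the end, for the whole second after the job is handed in: Gauge at rest, flat on the bench (tilt under 0.05 rad, raised under 4 mm), nose in the gap under the tray; middle of its yellow band within 11 mm of the tray's front edge in depth and 12 mm of the gap's middle sideways; blade within 0.14 rad of straight in (x of gauge_band in the frame of tray_edge between -0.011 and 0.011 m and y of gauge_band in the frame of tray_edge between -0.012 and 0.012 m and z of gauge_band in the frame of tray_edge below 0.004 m and angle between the x axis of gauge and the x axis of tray_edge, either way round below 0.14 rad and x of gauge_nose in the frame of tray_edge above 0.04 m and angle between gauge's own z axis and vertical below 0.05 rad and linear speed of gauge below 0.01 m/s); the robot touches nothing.
It fails at once if a bystander (wrench or brake disc) is moved by more than 20 mm (distance of any of wrench, brake_disc from where it was at the start of the episode above 0.02 m).
It also fails if it takes over 45 s, if anything falls off the work surface, if the arm or the gripper's body presses on something with over 40 N, if the wrist force passes 120 N, or if a joint passes its speed limit or range.

ROBOT

A 6-joint arm with a two-finger parallel gripper is mounted at the origin on the work surface. World frame = base frame: x ahead of the robot, y to its left, z up, the work surface at z = 0. Lengths are in m, angles in rad, forces in N, time in s.
With the tool pointing down it reaches from about 0.325 to 0.925 m from the base axis. Payload 3.1 kg.
Tool frame: the origin (TCP) lies midway between the tips of the shut fingers; the grasp point (between the pads) lies 19 mm behind it; z points along the fingers, y is the line along which they close (so a half turn about z gives the same grasp; the last joint's range is limited). The gripper opens to 85 mm and grips with 20 to 120 N. Pads are 22 mm wide; open, the fingers measure 114 mm over their backs; the gripper's body (76 mm by 85 mm) begins 54 mm behind the grasp point. The pads swing forward as they close: fully open they stand 13 mm farther back than shut.
Start: joints at [1.098, 0.217, 1.613, -0, 1.311, -0.112], TCP at [0.221, 0.585, 0.231] pointing down, gripper open.
Joint ranges: [-2.75, 2.75], [-0.78, 2.1], [0.31, 2.55], [-1.13, 4.27], [0.13, 2.63], [-2.58, 2.58]. Speed limits (rad/s): [2.79, 2.79, 3.14, 3.14, 3.14, 3.14].

INTERFACE

Orientations are given as [roll, pitch, yaw] about the fixed x, y, z axes, in that order (R = Rz(yaw) Ry(pitch) Rx(roll)).
In Python, from bench import r gives the robot as it stands.
- The arm moves only by the shell command python3 -m creep 'ROWS' [FORCE]. ROWS is JSON, a list of rows, each a list of 3 entries, a list of its own where there are three numbers: the opening in per cent of the stroke, from 0 (shut) to 100 (fully open), then the shift along the world's x, y, z in m, then the turn, a rotation vector about the world's x, y, z in degrees. In form: [[jaw, [x, y, z], [wx, wy, wz]], ...]. A call has exactly 10 rows; each row shifts and turns the commanded pose from where the row before left it; what a row does not reach is not made up. A row lasts 1/12 s, in which the tool goes at most 41.7 mm and 7.16 degrees, less where a joint would pass 70% of its speed; a pose out of reach is approached as far as the arm can. A call is refused whole if a number of a shift passes 0.0417 or a number of a turn 7.16, either way. A call with a gripper value outside its range is refused whole. The fingers move at their own pace and stop on an object; FORCE is the grip in N (left out, the last holds). Time passes only in rows, so rows that do not move let the fingers close, or fill a call up. It gives the time, the measured TCP pose, the force, the opening and the grip force at its end, in the units of the state.
- r.get_obs(): the state, without advancing time (a new reading comes with each control period).
- r.read_camera(name): name is "scene" or "top" or "wrist"; returns the picture (400x640x3 uint8, red, green, blue); there is no depth.
- r.camera_params(name): a dict with "fx", "fy", "cx", "cy" (pixels), "distortion" ([k1, k2, p1, p2, k3] as OpenCV has them; the pictures are not rectified), "cam_to_world" (4x4, takes a point from camera to world coordinates); the wrist camera has in their place "tool_from_camera" (4x4, takes a point from camera to tool coordinates, whose origin is the TCP and whose axes are the flange's). Camera axes: x right, y up, looking along -z (the intrinsics and any distortion apply to the point x, -y, -z); pixel columns grow to the right and rows downward; lengths in m; the calibration is good to about 2 mm. A picture is of the moment at which its call begins: read the wrist's pose just before it. camera_params takes no time and is no camera call.
- r.hand_in(): hands the job in; it is judged then, once.
The state is a dict: "time": time; "joints": joint angles; "qd": joint speeds; "effort": joint torques, N m; "ee_pos": TCP position; "tool_rot": TCP orientation; "wrist_force": force on the tool from outside, world axes, zero at the start; "wrist_torque": the same for the moment, N m; "gripper_width": opening from 0.0 (shut) to 1.0 (fully open); "grip_force": force on a finger pad.
Only numpy, scipy, OpenCV 4.12 (cv2) and the standard library are available. Lean on these libraries where they do the work, as an engineer would, in place of code of your own. Each camera call takes 0.05 s, during which the arm holds its last target. There are 200 camera calls.

## Working session

There is one attempt and no reset: what is moved stays moved. The work goes in short steps, Python scripts to look and compute and a shell command to move; the robot and the scene stay as the last step left them, time stands still between calls to the robot, and variables do not carry over. Pictures are saved under pics/ and viewed, at most 10 in all, crops included, and the job is handed in when it is done.

```bash
mkdir -p pics; ls
python3 - <<'E'
from bench import r
import cv2
o=r.get_obs();print(o)
for n in("scene","top"):
    im=r.read_camera(n);cv2.imwrite(f"pics/{n}0.png",im[:,:,::-1])
    p=r.camera_params(n);print(n,p)
E
```

```text
pics
{'time': 0.0, 'joints': array([ 1.09781431e+00,  2.17773768e-01,  1.61493206e+00, -2.47283408e-05,
        1.31129823e+00, -1.12189539e-01]), 'qd': array([ 5.14943435e-04, -1.72724673e-04,  4.05442434e-05, -1.78827730e-03,
        2.25868075e-03,  5.36519645e-04]), 'effort': array([ 1.46261951e-03, -3.96859503e+01, -3.03850114e+01, -1.20054624e-04,
        9.71643225e-03, -9.99357098e-06]), 'ee_pos': array([0.22024035, 0.58403654, 0.22995719]), 'tool_rot': array([-3.13919373e+00, -2.46232580e-04,  2.78080625e+00]), 'wrist_force': array([ 0.0534498 , -0.68355281,  0.92116032]), 'wrist_torque': array([-0.00122676,  0.00538527, -0.00020292]), 'grip_force': 0.0, 'gripper_width': 1.0001716445434552}
scene {'fx': 502.5921158231608, 'fy': 502.5921158231608, 'cx': 315.573227444185, 'cy': 200.46440793651593, 'distortion': array([-0.14915988,  0.        ,  0.        ,  0.        ,  0.        ]), 'cam_to_world': array([[-0.62635487, -0.60783422,  0.48807493,  1.23807294],
       [ 0.77953662, -0.48959343,  0.3906673 ,  0.65977643],
       [ 0.00149733,  0.62516864,  0.78048826,  1.23864018],
       [ 0.        ,  0.        ,  0.        ,  1.        ]])}
top {'fx': 425.4611742954012, 'fy': 425.4611742954012, 'cx': 322.4169407263341, 'cy': 199.25649825758188, 'distortion': array([0.02449277, 0.        , 0.        , 0.        , 0.        ]), 'cam_to_world': array([[-0.06350975,  0.97781938, -0.19958899,  0.29589119],
       [-0.99797886, -0.06266113,  0.01057236,  0.09675514],
       [-0.00216862,  0.19985704,  0.97982267,  1.07542211],
       [ 0.        ,  0.        ,  0.        ,  1.        ]])}
```

View pics/top0.png

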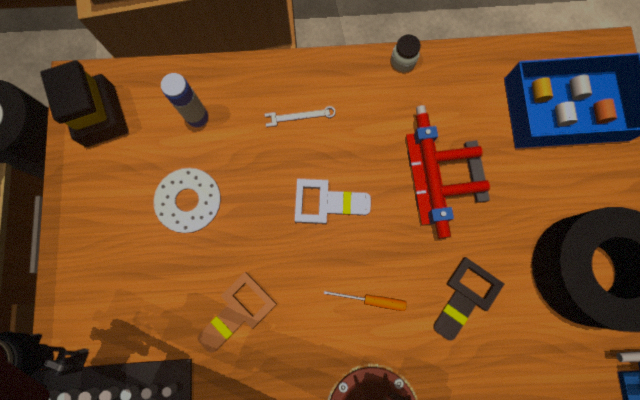

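View pics/scene0.png

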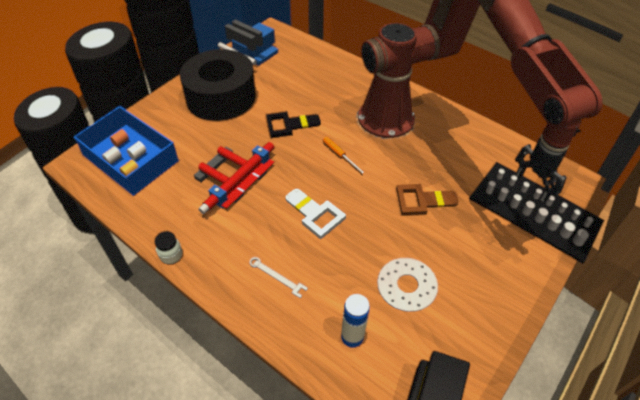

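The top view shows the silver gauge with its frame at (312,201), yellow band at (347,203) and nose pointing right. The red tray's front edge runs from about (409,136) to (424,222). The wrench is at (300,116) and the disc at (187,200). The scene view agrees. Next I measure on a zoomed crop.

```bash
cat > h.py <<'E'
import numpy as np, cv2
from bench import r
def ray(n,uv,o=None):
    p=r.camera_params(n);K=np.array([[p['fx'],0,p['cx']],[0,p['fy'],p['cy']],[0,0,1]])
    q=cv2.undistortPoints(np.float64(uv).reshape(-1,1,2),K,p['distortion'])[:,0]
    d=np.c_[q[:,0],-q[:,1],-np.ones(len(q))]
    T=p.get('cam_to_world')
    if T is None:
        from scipy.spatial.transform import Rotation as R
        W=np.eye(4);W[:3,:3]=R.from_euler('xyz',o['tool_rot']).as_matrix();W[:3,3]=o['ee_pos'];T=W@p['tool_from_camera']
    return T[:3,3],d@T[:3,:3].T
def cast(n,uv,z,o=None):
    c,d=ray(n,uv,o);return c+d*((z-c[2])/d[:,2])[:,None]
E
python3 - <<'E'
from h import *
im=cv2.imread("pics/top0.png")
c=cv2.resize(im[120:250,285:495],None,fx=3.8,fy=3.8,interpolation=cv2.INTER_CUBIC);cv2.imwrite("pics/c0.png",c)
hsv=cv2.cvtColor(im,cv2.COLOR_BGR2HSV)
sub=np.zeros(im.shape[:2],np.uint8);sub[170:235,285:385]=255
y=cv2.inRange(hsv,(22,120,120),(35,255,255))&sub
w=cv2.inRange(hsv,(0,0,120),(180,70,255))&sub
for nm,m in(("y",y),("w",w)):
    cs,_=cv2.findContours(m,cv2.RETR_CCOMP,cv2.CHAIN_APPROX_NONE)
    for k in cs:
        if cv2.contourArea(k)>60:
            b=cv2.minAreaRect(k);print(nm,cv2.contourArea(k),b);print(cast("top",cv2.boxPoints(b),.012 if nm=="y" else .02).round(4)[:,:2].tolist(),cast("top",[b[0]],.012 if nm=="y" else .02))
E
```

```text
y 150.0 ((347.0, 202.0), (22.0, 8.0), 90.0)
[[0.5307, 0.0313], [0.5294, 0.0109], [0.4724, 0.0153], [0.4737, 0.0355]] [[0.50138774 0.02324761 0.012     ]]
w 375.0 ((360.5, 203.0), (22.0, 19.0), 90.0)
[[0.525, 0.0117], [0.5219, -0.0364], [0.4655, -0.0315], [0.4685, 0.0161]] [[ 0.49509514 -0.01002883  0.02      ]]
w 1599.0 ((318.9195556640625, 200.76907348632812), (47.13315200805664, 42.59238815307617), 2.6025619506835938)
[[0.4599, 0.1589], [0.5694, 0.1485], [0.5561, 0.0287], [0.447, 0.0416]] [[0.50754793 0.0944452  0.02      ]]
w 518.5 ((310.5, 200.0), (19.0, 30.0), 0.0)
[[0.474, 0.1416], [0.5514, 0.1375], [0.5483, 0.0892], [0.471, 0.094]] [[0.51089193 0.11558848 0.02      ]]
```

View pics/c0.png

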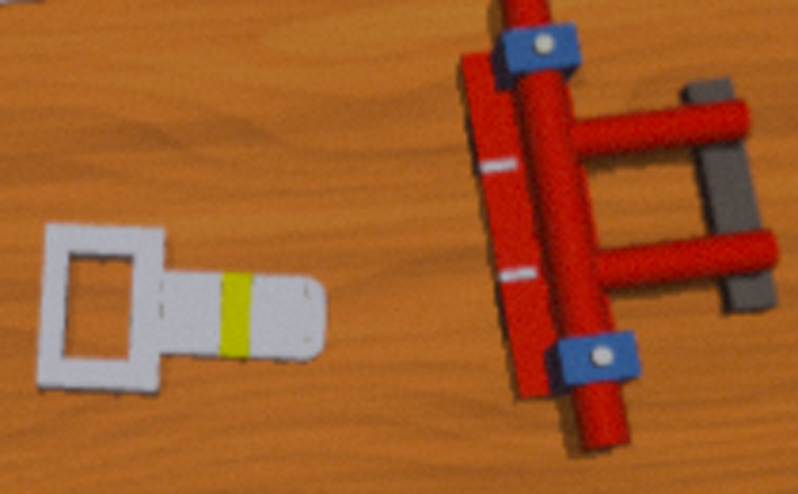

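The crop shows the window centre at (98,307), nose tip at (325,318), tray edge corners at (461,57) and (520,398), and white marks meeting the edge at (481,167) and (499,277).

Run:
```python
from h import *
f=lambda uv,z:cast("top",np.array(uv,float)/3.8+[285-.37,120-.37],z)[:,:2]
e=f([(461,57),(520,398),(481,167),(499,277)],.02);print("edge",e,np.linalg.norm(e[1]-e[0]),np.linalg.norm(e[3]-e[2]))
t=e[1]-e[0];x=np.array([t[1],-t[0]])*-1;x/=np.linalg.norm(x)
m=e[2:].mean(0);m2=e[:2].mean(0);print("mid",m,m2,"xaxis",x,np.degrees(np.arctan2(x[1],x[0])))
fr=f([(46,223),(165,229),(159,391),(37,388)],.02);print("frame",fr)
w=f([(68,254),(134,257),(128,359),(62,357)],.02);print("win mean",w.mean(0))
n=f([(325,318),(236,315)],.012);print("nose,band",n)
g=n[0]-w.mean(0);print(np.linalg.norm(g),np.degrees(np.arctan2(g[1],g[0])))
a=fr[1]-fr[2];print("front-edge normal", np.degrees(np.arctan2(a[1],a[0]))-90)
a=fr[0]-fr[3];print("rear normal", np.degrees(np.arctan2(a[1],a[0]))-90)
```

```text
edge [[ 0.66858526 -0.14290903]
 [ 0.43120351 -0.15739177]
 [ 0.58972233 -0.14842857]
 [ 0.51309892 -0.15241352]] 0.2378231462622099 0.07672696029061048
mid [ 0.55141062 -0.15042105] [ 0.54989439 -0.1501504 ] xaxis [ 0.06089711 -0.99814405] -86.50869218795096
frame [[0.56962963 0.14743903]
 [0.56035391 0.06779292]
 [0.45089738 0.0790113 ]
 [0.45802746 0.15912913]]
win mean [0.51021767 0.11582157]
nose,band [[ 0.49422436 -0.03527719]
 [ 0.50007266  0.02402238]]
0.1519428282156493 -96.04207335701632
front-edge normal -95.85190214579463
rear normal -95.97980552579274
```

```bash
python3 -m creep '[[47,[0.0209,-0.0313,-0.005],[0,0,1.05]],[47,[0.0209,-0.0313,-0.005],[0,0,1.05]],[47,[0.0209,-0.0313,-0.005],[0,0,1.05]],[47,[0.0209,-0.0313,-0.005],[0,0,1.05]],[47,[0.0209,-0.0313,-0.005],[0,0,1.05]],[47,[0.0209,-0.0313,-0.005],[0,0,1.05]],[47,[0.0209,-0.0313,-0.005],[0,0,1.05]],[47,[0.0209,-0.0313,-0.005],[0,0,1.05]],[47,[0.0209,-0.0313,-0.005],[0,0,1.05]],[47,[0.0209,-0.0313,-0.005],[0,0,1.05]]]' 30
python3 -m creep '[[47,[0.0209,-0.0313,-0.005],[0,0,1.05]],[47,[0.0209,-0.0313,-0.005],[0,0,1.05]],[47,[0.0209,-0.0313,-0.005],[0,0,1.05]],[47,[0.0209,-0.0313,-0.005],[0,0,1.05]],[47,[0,0,0],[0,0,0]],[47,[0,0,0],[0,0,0]],[47,[0,0,0],[0,0,0]],[47,[0,0,0],[0,0,0]],[47,[0,0,0],[0,0,0]],[47,[0,0,0],[0,0,0]]]'
python3 - <<'E'
from h import *
o=r.get_obs();im=r.read_camera("wrist");cv2.imwrite("pics/w0.png",im[:,:,::-1]);print(o['ee_pos'],o['tool_rot'],o['gripper_width'])
p=r.camera_params("wrist");print(p['tool_from_camera'].round(3))
E
```

```text
time: 0.93
ee_pos: [0.4299, 0.27, 0.1807]
tool_rot: [-3.141, -0.0, 2.965]
wrist_force: [-0.2, 0.0, -0.1]
gripper_width: 0.465
grip_force: 0.0
time: 1.77
ee_pos: [0.5126, 0.1477, 0.1614]
tool_rot: [3.141, 0.0, 3.039]
wrist_force: [0.6, -0.1, -0.1]
gripper_width: 0.47
grip_force: 0.0
[0.51264317 0.14772231 0.16143927] [3.14145064e+00 5.73576965e-05 3.03932466e+00] 0.4704735194287893
[[-0.001  0.945  0.328  0.085]
 [ 1.     0.001  0.     0.   ]
 [-0.     0.328 -0.945 -0.143]
 [ 0.     0.     0.     1.   ]]
```

View pics/w0.png

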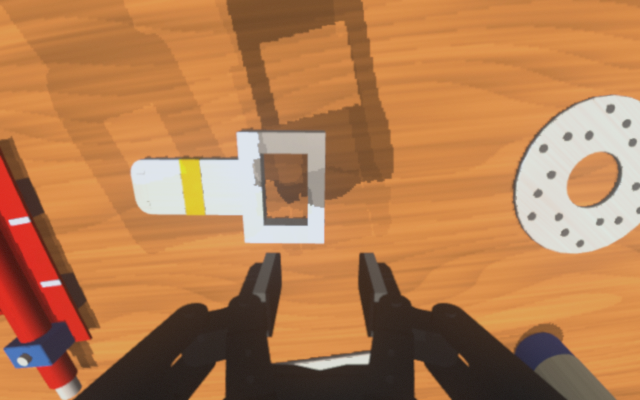

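The wrist view shows the window at about (262..308, 154..224), the rear bar at cols 308..325 and rows 132..243, and the nose at (131,187). I check these against the top-view estimate.

Run:
```python
from h import *
o=r.get_obs()
a=cast("wrist",[(262,154),(308,154),(308,224),(263,225)],.02,o);print(a[:,:2],a.mean(0))
b=cast("wrist",[(325,132),(324,243),(308,154),(308,224)],.02,o);print("rear bar",b[:,:2],b.mean(0))
n=cast("wrist",[(131,187),(192,187)],.012,o);print("nose,band",n[:,:2])
g=n[0]-a.mean(0);print(np.linalg.norm(g[:2]),np.degrees(np.arctan2(g[1],g[0])))
```

```text
[[0.47438104 0.09847052]
 [0.47881819 0.14058903]
 [0.54811671 0.13257365]
 [0.544607   0.08791867]] [0.51148074 0.11488797 0.02      ]
rear bar [[0.46060407 0.15807102]
 [0.57057043 0.14630369]
 [0.47881819 0.14058903]
 [0.54811671 0.13257365]] [0.51452735 0.14438435 0.02      ]
nose,band [[ 0.49398639 -0.03911717]
 [ 0.50054917  0.02258193]]
0.1549955930457923 -96.48078140489721
```

```bash
python3 -m creep '[[47,[0.001,-0.0025,-0.035],[0,0,0]],[47,[0,0,-0.035],[0,0,0]],[47,[0,0,-0.035],[0,0,0]],[47,[0,0,-0.025],[0,0,0]],[47,[0,0,-0.015],[0,0,0]],[47,[0,0,-0.011],[0,0,0]],[47,[0,0,0],[0,0,0]],[0,[0,0,0],[0,0,0]],[0,[0,0,0],[0,0,0]],[0,[0,0,0],[0,0,0]]]' 30
python3 -m creep '[[0,[0,0,0],[0,0,0]],[0,[0,0,0],[0,0,0]],[0,[0,0,0],[0,0,0]],[0,[0,0,0],[0,0,0]],[0,[0,0,0],[0,0,0]],[0,[0,0,0],[0,0,0]],[0,[0,0,0],[0,0,0]],[0,[0,0,0],[0,0,0]],[0,[0,0,0],[0,0,0]],[0,[0,0,0],[0,0,0]]]'
```

```text
time: 2.65
ee_pos: [0.5156, 0.1445, 0.0069]
tool_rot: [3.141, 0.003, 3.037]
wrist_force: [-0.5, 0.4, -1.1]
gripper_width: 0.177
grip_force: 32.1
time: 3.48
ee_pos: [0.5156, 0.1445, 0.0069]
tool_rot: [3.141, 0.003, 3.037]
wrist_force: [-1.0, 1.2, 7.0]
gripper_width: 0.178
grip_force: 33.0
```

```bash
python3 -m creep '[[0,[0.0027,-0.0091,0.0005],[0,0,1.19]],[0,[0.0027,-0.0091,0],[0,0,1.19]],[0,[0.0027,-0.0091,0],[0,0,1.19]],[0,[0.0027,-0.0091,0],[0,0,1.19]],[0,[0.0027,-0.0091,0],[0,0,1.19]],[0,[0.0027,-0.0091,0],[0,0,1.19]],[0,[0.0027,-0.0091,0],[0,0,1.19]],[0,[0.0027,-0.0091,0],[0,0,1.19]],[0,[0,0,0],[0,0,0]],[0,[0,0,0],[0,0,0]]]'
python3 - <<'E'
from h import *
o=r.get_obs();print(o['wrist_force'],o['ee_pos'],o['tool_rot'])
im=r.read_camera("top")[:,:,::-1]
cv2.imwrite("pics/c1.png",cv2.resize(im[120:250,285:495],None,fx=3.8,fy=3.8,interpolation=cv2.INTER_CUBIC))
E
```

```text
time: 4.32
ee_pos: [0.537, 0.0704, 0.0069]
tool_rot: [-3.14, 0.002, -3.08]
wrist_force: [-0.8, -1.9, 4.9]
gripper_width: 0.176
grip_force: 32.9
[-0.77340337 -1.89988716  4.88757504] [0.53696511 0.07035069 0.00687896] [-3.13997028e+00  1.96333296e-03 -3.07976477e+00]
```

View pics/c1.png

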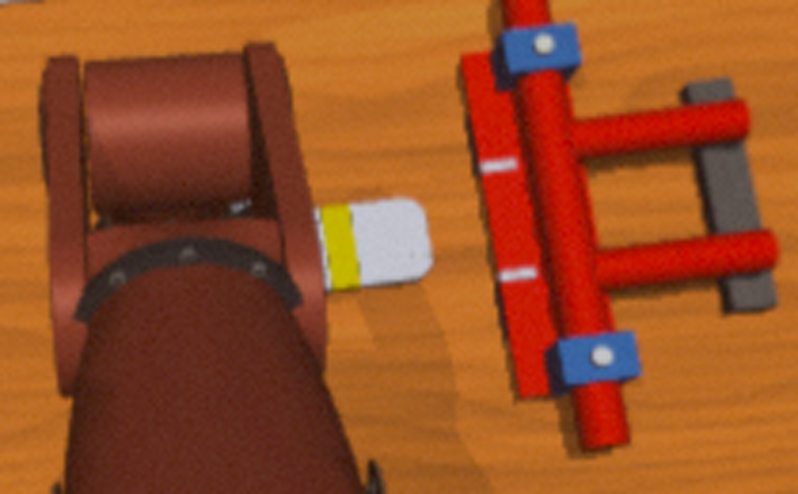

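The crop shows the nose tip at (432,239), the band's left edge from (320,207) to (331,291), its right edge from (349,204) to (360,289), and the blade's long edges from (350,204) to (405,198) and (360,289) to (412,284). I compute the lateral offset and heading in the tray frame.

Run:
```python
from h import *
f=lambda uv,z:cast("top",np.array(uv,float)/3.8+[285-.37,120-.37],z)[:,:2]
E=np.array([.5507,-.1503]);a=np.radians(-86.5);x=np.array([np.cos(a),np.sin(a)]);y=np.array([-x[1],x[0]])
p=f([(320,207),(331,291),(349,204),(360,289),(432,239),(405,198),(412,284)],.012)
q=np.c_[(p-E)@x,(p-E)@y];print(q.round(4)); b=q[:4].mean(0);print("band",b,"nose-band ang deg",np.degrees(np.arctan2(*(q[4]-b)[::-1])))
for i,j in((1,0),(3,2)):
    d=q[j]-q[i];print(np.degrees(np.arctan2(-d[0],d[1])),np.linalg.norm(d))
T=np.array([.537,.0704])-E;print("tcp",T@x,T@y, "to go",-b[0]*x,-b[1]*y)
```

```text
[[-0.1104  0.027 ]
 [-0.1116 -0.0316]
 [-0.0905  0.0267]
 [-0.092  -0.0326]
 [-0.0386 -0.0045]
 [-0.0522  0.0261]
 [-0.0569 -0.0336]]
band [-0.10112817 -0.00262401] nose-band ang deg -1.7536539952016335
-1.1452335268915808 0.05862433531740708
-1.4349896091169285 0.05932009171561485
tcp -0.22112471500333358 -0.0002010340630365919 to go [ 0.00617373 -0.10093955] [0.00261912 0.00016019]
```

```bash
python3 -m creep '[[0,[0,0,0],[0,0,1.5]],[0,[0.0005,-0.008,0],[0,0,0]],[0,[0.0005,-0.008,0],[0,0,0]],[0,[0.0005,-0.008,0],[0,0,0]],[0,[0.0005,-0.008,0],[0,0,0]],[0,[0.0005,-0.008,0],[0,0,0]],[0,[0.0005,-0.008,0],[0,0,0]],[0,[0.0005,-0.008,0],[0,0,0]],[0,[0,0,0],[0,0,0]],[0,[0,0,0],[0,0,0]]]'
python3 - <<'E'
from h import *
im=r.read_camera("top")[:,:,::-1]
cv2.imwrite("pics/c2.png",cv2.resize(im[120:250,285:495],None,fx=3.8,fy=3.8,interpolation=cv2.INTER_CUBIC))
E
```

```text
time: 5.2
ee_pos: [0.5405, 0.0151, 0.0069]
tool_rot: [-3.141, 0.002, -3.054]
wrist_force: [-0.1, -0.5, 6.6]
gripper_width: 0.174
grip_force: 32.9
```

View pics/c2.png

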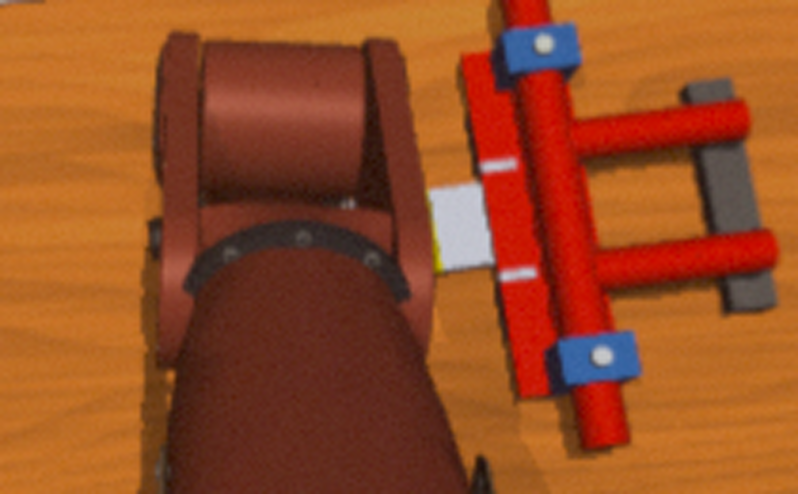

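The nose has entered cleanly, with the blade at rows 182..268 between the marks, and no contact force shows. I push the remaining 46 mm.

```bash
python3 -m creep '[[0,[0.0004,-0.0066,0],[0,0,0]],[0,[0.0004,-0.0065,0],[0,0,0]],[0,[0.0004,-0.0065,0],[0,0,0]],[0,[0.0004,-0.0065,0],[0,0,0]],[0,[0.0004,-0.0065,0],[0,0,0]],[0,[0.0004,-0.0065,0],[0,0,0]],[0,[0.0004,-0.0065,0],[0,0,0]],[0,[0,0,0],[0,0,0]],[0,[0,0,0],[0,0,0]],[0,[0,0,0],[0,0,0]]]'
python3 -m creep '[[44,[0,0,0],[0,0,0]],[44,[0,0,0],[0,0,0]],[44,[0,0,0],[0,0,0]],[44,[0,0,0],[0,0,0]],[44,[0,0,0],[0,0,0]],[44,[0,0,0],[0,0,0]],[44,[0,0,0.005],[0,0,0]],[44,[0,0,0.015],[0,0,0]],[44,[0,0,0.02],[0,0,0]],[44,[0,0,0.03],[0,0,0]]]'
python3 -m creep '[[44,[0,0.03,0.02],[0,0,0]],[44,[0,0.03,0.02],[0,0,0]],[44,[0,0.03,0.02],[0,0,0]],[44,[0,0.03,0.02],[0,0,0]],[44,[0,0.03,0.02],[0,0,0]],[44,[0,0.03,0.02],[0,0,0]],[44,[0,0.03,0.02],[0,0,0]],[44,[0,0.03,0.02],[0,0,0]],[44,[0,0,0],[0,0,0]],[44,[0,0,0],[0,0,0]]]'
python3 - <<'E'
from h import *
im=r.read_camera("top")[:,:,::-1]
cv2.imwrite("pics/c3.png",cv2.resize(im[120:250,285:495],None,fx=3.8,fy=3.8,interpolation=cv2.INTER_CUBIC))
E
```

```text
time: 6.08
ee_pos: [0.5432, -0.0301, 0.0069]
tool_rot: [-3.141, 0.002, -3.054]
wrist_force: [0.1, 1.2, 5.8]
gripper_width: 0.179
grip_force: 32.9
time: 6.92
ee_pos: [0.5395, -0.0299, 0.0742]
tool_rot: [3.14, -0.006, -3.054]
wrist_force: [0.1, -0.3, -0.3]
gripper_width: 0.442
grip_force: 0.0
time: 7.75
ee_pos: [0.543, 0.2113, 0.238]
tool_rot: [3.141, 0.004, -3.05]
wrist_force: [-0.9, -0.3, -0.5]
gripper_width: 0.442
grip_force: 0.0
```

View pics/c3.png

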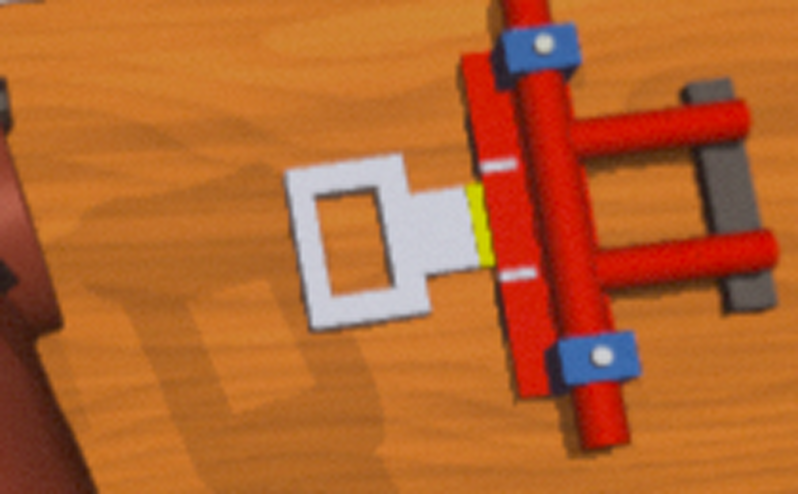

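The gauge lies straight under the tray with about half the band showing. The band's rear edge runs from (466,186) to (481,268). The frame corners are (285,170), (403,153), (430,312), (311,329), and the window corners are (315,197), (376,188), (396,288), (331,297).

Run:
```python
from h import *
f=lambda uv,z:cast("top",np.array(uv,float)/3.8+[285-.37,120-.37],z)[:,:2]
E=np.array([.5507,-.1503]);a=np.radians(-86.5);x=np.array([np.cos(a),np.sin(a)]);y=np.array([-x[1],x[0]])
g=lambda uv,z:np.c_[(f(uv,z)-E)@x,(f(uv,z)-E)@y]
F=g([(285,170),(403,153),(430,312),(311,329)],.02);W=g([(315,197),(376,188),(396,288),(331,297)],.02);B=g([(466,186),(481,268)],.012)
print(F,"\nframe c",F.mean(0),"win c",W.mean(0),"band rear",B)
d=F[[1,2]].mean(0)-F[[0,3]].mean(0);d2=F[:2].mean(0)-F[2:].mean(0);print(np.degrees([np.arctan2(d[1],d[0]),np.arctan2(-d2[0],d2[1])]))
```

```text
[[-0.13125158  0.05361623]
 [-0.05021978  0.05542821]
 [-0.04956727 -0.05544919]
 [-0.12964054 -0.05697739]] 
frame c [-0.09016979 -0.00084553] win c [-0.0921656  -0.00197442] band rear [[-0.0098033   0.02921043]
 [-0.00914941 -0.02850042]]
[1.18773926 0.58557666]
```

The band middle is within about 1 mm in depth, within 2 mm sideways, and about 1° off straight.

```bash
python3 -c "
from bench import r
print(r.hand_in())"
```

```text
the job is handed in; nothing more can be done
None
```

I slid the gauge straight in under the red tray, let go of it and handed the job in. By the last top-camera view, the yellow band's middle is within about 1 mm of the tray's front edge in depth and 2 mm sideways, and the blade is about 1° off straight; the hand-in gave no verdict.

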